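Turn the painted plaque over against the sloping stop

ROBOT

A 6-joint arm with a two-finger parallel gripper is mounted at the origin on the work surface. World frame = base frame: x ahead of the robot, y to its left, z up, the work surface at z = 0. Lengths are in m, angles in rad, forces in N, time in s.
With the tool pointing down it reaches from about 0.225 to 0.875 m from the base axis. Payload 3.4 kg.
Tool frame: the origin (TCP) lies between the finger pads; the fingertips stand 8 mm ahead of it and the grasp point (between the pads) lies 11 mm behind it; z points along the fingers, y is the line along which they close (so a half turn about z gives the same grasp; the last joint's range is limited). The gripper opens to 85 mm and grips with 20 to 120 N. Pads are 22 mm wide; open, the fingers measure 114 mm over their backs; the gripper's body (76 mm by 85 mm) begins 54 mm behind the grasp point. The pads swing forward as they close: fully open they stand 13 mm farther back than shut.
Start: joints at [1.054, 0.276, 1.505, -0, 1.361, -0.121], TCP at [0.222, 0.531, 0.239] pointing down, gripper open.
Joint ranges: [-2.89, 2.89], [-0.75, 2.08], [0.22, 2.7], [-1.18, 4.32], [0.11, 2.71], [-2.7, 2.7]. Speed limits (rad/s): [2.57, 2.57, 3.14, 3.14, 3.14, 3.14].

INTERFACE

Orientations are given as a unit quaternion [w, x, y, z].
In Python, from rig import manip gives the robot as it stands.
- The arm moves only by the tool move_arm, never from a script. Its argument "deltas" is a list that holds one entry, the list of rows, each a list of 5 numbers: the shift along the tool's x, y, z normalised to -1 to 1, where 1 is 80 cm, then the turn about the tool's z normalised to -1 to 1, where 1 is 120 degrees, then the closure, from -1 (fully open) to 1 (shut). In form: [[[tx, ty, tz, twist, grip], ...]]. A call has 1 to 12 rows; each row is the pose to reach, as a shift and turn from the pose commanded when the call began, along the tool's axes at that moment; what a row does not reach only later rows make up. A row lasts 1/10 s, in which the tool goes at most 50 mm and 8.59 degrees, less where a joint would pass 70% of its speed; a pose out of reach is approached as far as the arm can. A call with a number of a shift or a turn outside -1 to 1 is refused whole. A call with a gripper value outside its range is refused whole. The fingers move at their own pace and stop on an object; "squeeze" is the grip in N (left out, the last holds). Time passes only in rows, so rows that repeat a pose let the fingers close. It gives the time, the measured TCP pose, the force, the opening and the grip force at its end, in the units of the state.
- manip.get_state(): the state, without advancing time (a new reading comes with each control period).
- manip.get_image(name): name is "scene" or "top" or "wrist"; returns the picture (384x512x3 uint8, red, green, blue); there is no depth.
- manip.camera_params(name): a dict with "fx", "fy", "cx", "cy" (pixels), "R" (3x3) and "t" (3): a world point X has camera coordinates R X + t; the wrist camera has in their place "tool_from_camera" (4x4, takes a point from camera to tool coordinates, whose origin is the TCP and whose axes are the flange's). Camera axes: x right, y down, z forward; pixel columns grow to the right and rows downward; lengths in m; the calibration is good to about 2 mm. A picture is of the moment at which its call begins: read the wrist's pose just before it. camera_params takes no time and is no camera call.
- manip.sign_off(): hands the job in; it is judged then, once.
The state is a dict: "clock": time; "qpos": joint angles; "qd": joint speeds; "effort": joint torques, N m; "position": TCP position; "ee_rot": TCP orientation; "contact_force": force on the tool from outside, world axes, zero at the start; "moment": the same for the moment, N m; "width": finger opening in m; "gripper_force": force on a finger pad.
Only numpy, scipy, OpenCV 4.12 (cv2) and the standard library are available. Lean on these libraries where they do the work, as an engineer would, in place of code of your own. Each camera call takes 0.05 s, during which the arm holds its last target. There are 200 camera calls.

TASK

The paint on the plaque is dry and its bare side comes next: without picking it up, push the plaque along the blue board with the fingertips, white end last, until its dark blue end rides up the sloping stop and the plaque leans there with its white end at the toe of the slope. Then, from behind the stop, push its raised end back over, so that the plaque flips and lies flat on the blue board in front of the stop, bare wood up. Leave everything else on the bench alone.

Things in the scene. Friction and masses are not known exactly. Their poses are not given: they have to be found in the camera images.
- jig: Fixed jig: blue base board 290 mm long (jig x), 160 wide, 12 thick, with a pale wooden sloping stop. Origin: centre of its underside, on the table. +x runs towards the stop, whose face rises from its toe (jig x = 70 mm) away from the plaque at 50 degrees; it is 80 mm along the slope, 120 wide. Its top edge is at jig x = 121, 61 above the base board; nothing behind it is higher; the jig ends at x = 145.
- jig_toe (a point): Middle of the toe line where the sloping face meets the base board's top (12 mm above the table). Axes as the jig's.
- plaque: Loose wooden plaque 120 x 80 x 12 mm, 60 to 120 g, lying on the jig. Painted face: dark blue, light blue and white bands; other face: bare wood. Origin: centre of the bare face (the underside at the start). z points out of the painted face, x to its dark blue end, which starts nearer the stop. Pushed up to the toe it leans by itself, dark end 92 mm above the base board, 77 mm past the toe.
- plaque_mid (a point): Centre of the plaque, half-way through its thickness.
- plaque_dark_end (a point): Middle of the dark blue end's edge on the bare face (60 mm along plaque x from the plaque's origin). When the plaque is tipped back over, its white end stays on the base board near the toe and this edge swings up, to 120 mm above the base board when upright; from there it falls over by itself.
- plaque_white_end (a point): Middle of the white end's edge on the bare face (60 mm along -x from the plaque's origin).
- tape: Bystander, loose: cream roll of masking tape, 100 mm across, 48 mm tall, standing on its flat side. Leave alone.
- chisel: Bystander, loose: lying chisel, yellow handle, 250 mm long. Leave alone.
- paint_jar: Bystander, loose: jar of paint with a blue cap, 64 mm across, 75 mm tall. Leave alone.
- glue: Bystander, loose: upright white glue bottle with red cap, 56 mm across, 170 mm tall. Leave alone.
- brush: Bystander, loose: lying paint brush. Leave alone.
- spare: Bystander, loose: another painted plaque, already finished, 110 x 70 x 12 mm, lying flat on the table. Leave alone.
- offcut: Bystander, loose: wooden offcut, 90 x 45 x 20 mm. Leave alone.

How it is judged:
On the way:
1. the plaque leans on the sloping stop: tipped up by more than 37 degrees and not past upright, dark end up over the slope, white end low and within 35 mm of the toe (angle between plaque's own z axis and vertical between 0.65 and 1.45 rad and x of plaque_dark_end in the frame of jig_toe above 0.02 m and x of plaque_white_end in the frame of jig_toe above -0.035 m and z of plaque_white_end in the frame of jig_toe below 0.02 m), for 0.2 s.
At the end, for the whole second after the job is handed in: The plaque lies flat (within about 6 degrees), at rest, bare face up, on the blue base board in front of the stop, its centre at jig x -115 to +35 mm and within 50 mm of the jig's centre line (angle between plaque's own z axis and vertical above 3.04 rad and z of plaque_mid in the frame of jig between 0.014 and 0.022 m and x of plaque_mid in the frame of jig between -0.115 and 0.035 m and y of plaque_mid in the frame of jig between -0.05 and 0.05 m and linear speed of plaque below 0.02 m/s); the robot touches nothing.
It fails at once if the plaque is lifted clear of the jig (both its ends more than 25 mm above the base board) (height (world z) of each of plaque_dark_end, plaque_white_end above 0.037 m).
It fails at once if a bystander is moved by more than 15 mm (distance of any of tape, chisel, paint_jar, glue, brush, spare, offcut from where it was at the start of the episode above 0.015 m).
It also fails if it takes over 54 s, if anything falls off the work surface, if the arm or the gripper's body presses on something with over 40 N, if the wrist force passes 120 N, or if a joint passes its speed limit or range.

## Working session

There is one attempt and no reset: what is moved stays moved. The work goes in short steps, Python scripts to look and compute and a tool call to move; the robot and the scene stay as the last step left them, time stands still between calls to the robot, and variables do not carry over. Pictures are saved under pics/ and viewed, at most 10 in all, crops included, and the job is handed in when it is done.

Besides the shell and the picture viewer there is one more tool, called after "Emit:" in YAML: its name, and indented under it one key for each argument. move_arm: Moves the arm, as the interface text tells. Scaled input: -1 to 1 covers 80 cm each way for a shift and 120 degrees each way for a turn. Its arguments: {"type":"object","properties":{"deltas":{"type":"array","items":{"type":"array","items":{"type":"array","items":{"type":"number","minimum":-1,"maximum":1}}}},"squeeze":{"type":"number"}},"required":["deltas"]}

```bash
mkdir -p pics; python3 - <<'E'
from rig import manip
import cv2,numpy as np
for n in("top","scene"):
    im=manip.get_image(n); cv2.imwrite(f"pics/{n}0.png",im[:,:,::-1])
    p=manip.camera_params(n); print(n,{k:np.round(v,4).tolist() for k,v in p.items()})
s=manip.get_state();print(s)
E
```

```text
top {'fx': 416.9232, 'fy': 416.9232, 'cx': 258.2878, 'cy': 188.2037, 'R': [[0.0115, -0.9999, -0.0002], [-0.989, -0.0114, -0.1477], [0.1477, 0.0019, -0.989]], 't': [0.0234, 0.5342, 1.1996]}
scene {'fx': 448.3332, 'fy': 448.3332, 'cx': 245.9665, 'cy': 186.6397, 'R': [[0.8001, 0.5998, 0.0049], [0.4019, -0.5301, -0.7466], [-0.4452, 0.5994, -0.6652]], 't': [-0.4696, -0.1807, 1.6478]}
{'clock': 0.1, 'qpos': array([ 1.05402059e+00,  2.76543362e-01,  1.50596573e+00,  8.06246173e-06,
        1.36068946e+00, -1.20999310e-01]), 'qd': array([-0.00085502, -0.00071025, -0.0037642 , -0.00057597, -0.00044448,
       -0.00041529]), 'effort': array([ 2.60475041e-03, -4.17698550e+01, -2.46405029e+01,  1.01016079e-05,
        5.80936525e-03,  1.51847166e-05]), 'position': array([0.22146393, 0.53017231, 0.23853583]), 'ee_rot': array([-2.55476125e-04,  1.96599961e-01,  9.80483458e-01, -7.61232690e-04]), 'contact_force': array([-0.40551106, -0.88198791,  0.18014622]), 'moment': array([ 0.0532712 , -0.017787  ,  0.00140229]), 'gripper_force': 0.0, 'width': 0.08572594823171417}
```

View pics/top0.png

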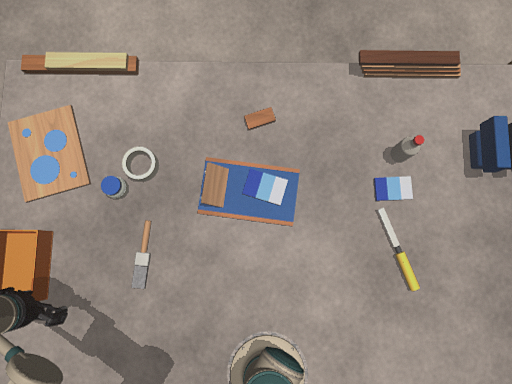

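View pics/scene0.png

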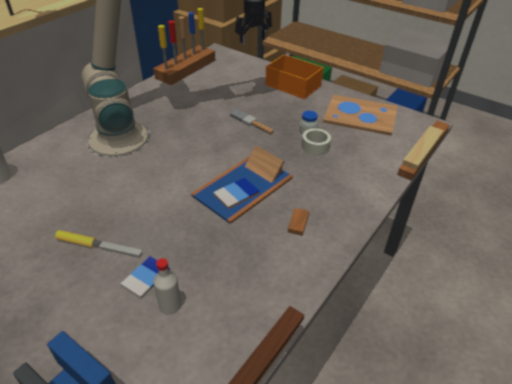

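The top view shows the jig at about px (200–298, 158–224). Its stop is on the left, towards world +y. The plaque's dark end is near px (250, 183) and its white end near (275, 190), and it is slightly rotated. The scene view agrees. Next I measure both by colour masks.

```bash
cat > h.py <<'E'
from rig import manip
import cv2,numpy as np
from scipy.spatial.transform import Rotation as Ro
def rays(px,z,n="top"):
    p=manip.camera_params(n);R=np.array(p["R"]);C=-R.T@np.array(p["t"]).ravel()
    px=np.atleast_2d(px).astype(float)
    d=np.c_[(px[:,0]-p["cx"])/p["fx"],(px[:,1]-p["cy"])/p["fy"],np.ones(len(px))]@R
    return C+d*((z-C[2])/d[:,2])[:,None]
def tool():
    s=manip.get_state();q=s["ee_rot"];return s,Ro.from_quat([q[1],q[2],q[3],q[0]]).as_matrix()
E
python3 - <<'E'
from h import *
im=cv2.imread("pics/top0.png");x0,y0,x1,y1=185,145,315,235
c=cv2.resize(im[y0:y1,x0:x1],None,fx=6,fy=6,interpolation=cv2.INTER_CUBIC);cv2.imwrite("pics/crop.png",c)
hsv=cv2.cvtColor(im,cv2.COLOR_BGR2HSV)
for v in [(255,180),(265,187),(276,190),(240,210),(290,180),(215,185),(250,163)]: print(v,hsv[v[1],v[0]])
E
```

```text
(255, 180) [114 153 167]
(265, 187) [101  94 209]
(276, 190) [120   7 214]
(240, 210) [109 133 155]
(290, 180) [109 128 152]
(215, 185) [ 14 102 163]
(250, 163) [ 12 137 194]
```

View pics/crop.png

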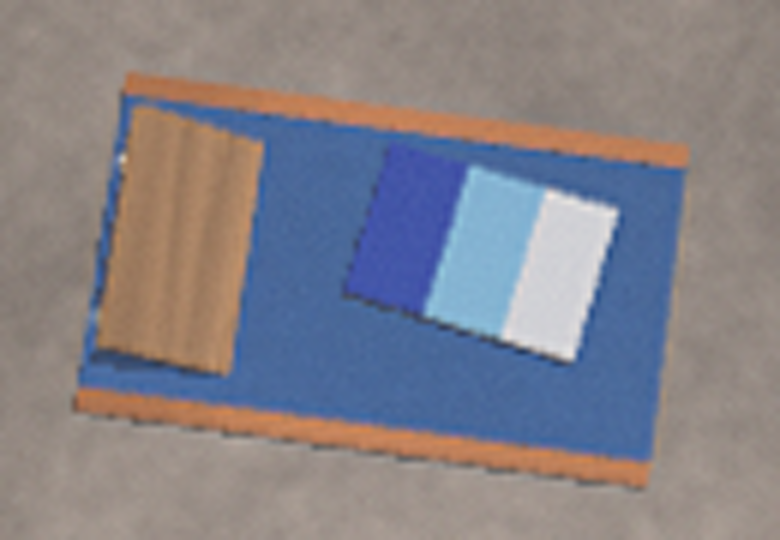

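The crop shows the board corners at about (125,73), (690,147), (648,488) and (75,408). The toe line runs from (263,143) to (230,376). The plaque corners are at (388,145), (620,210), (575,362) and (345,294).

```bash
python3 - <<'E'
from h import *
o=np.array([185,145])
f=lambda a:(np.array(a)+.5)/6-.5+o
B=rays(f([(125,73),(690,147),(648,488),(75,408)]),.012);T=rays(f([(263,143),(230,376)]),.012);P=rays(f([(388,145),(620,210),(575,362),(345,294)]),.024)
n=np.linalg.norm
print("edges",[round(n(B[i]-B[i-1]),3) for i in range(4)],[round(n(P[i]-P[i-1]),3) for i in range(4)],n(T[0]-T[1]))
jx=(B[0]+B[3]-B[1]-B[2])[:2];jx/=n(jx);jy=np.array([-jx[1],jx[0]]);c=B.mean(0)[:2]
J=lambda p:np.c_[(p[:,:2]-c)@jx,(p[:,:2]-c)@jy]
print("c",c,"jx",jx,np.degrees(np.arctan2(*jx[::-1])));print("toe J",J(T));print("plaque J",J(P),J(P).mean(0))
print("bwd",P.mean(0))
s,R=tool();print(R.round(3),s["position"],"jx in tool",R[:2,:2].T@jx)
E
```

```text
edges [np.float64(0.173), np.float64(0.291), np.float64(0.175), np.float64(0.29)] [np.float64(0.079), np.float64(0.122), np.float64(0.08), np.float64(0.12)] 0.12036477511003697
c [0.52975754 0.0589013 ] jx [0.12388759 0.99229626] 82.88347986563785
toe J [[ 0.07080083 -0.06014408]
 [ 0.06984676  0.06021691]]
plaque J [[ 0.0068815  -0.06543292]
 [-0.11342159 -0.04824156]
 [-0.10078913  0.03108492]
 [ 0.01769581  0.01272131]] [-0.04740835 -0.01746706]
bwd [0.54121674 0.00969422 0.024     ]
[[-0.923  0.386 -0.001]
 [ 0.386  0.923 -0.001]
 [ 0.    -0.002 -1.   ]] [0.22146393 0.53017231 0.23853583] jx in tool [0.26824573 0.96334938]
```

Emit:
move_arm:
  deltas:
    - [[-0.66, -0.581, 0, 0.62, 0], [-0.66, -0.581, 0, 0.62, 0], [-0.66, -0.581, 0, 0.62, 0], [-0.66, -0.581, 0, 0.62, 0], [-0.66, -0.581, 0, 0.62, 0], [-0.66, -0.581, 0, 0.62, 0], [-0.66, -0.581, 0, 0.62, 0], [-0.66, -0.581, 0, 0.62, 0], [-0.66, -0.581, 0, 0.62, 0], [-0.66, -0.581, 0, 0.62, 0], [-0.66, -0.581, 0, 0.62, 0], [-0.66, -0.581, 0, 0.62, 0]]
  squeeze: 30

```text
clock: 1.3
position: [0.4847, -0.0108, 0.2391]
ee_rot: [-0.0, 0.75, 0.662, 0.0]
contact_force: [0.6, 0.2, 0.3]
width: 0.0424
gripper_force: 0.0
```

Emit:
move_arm:
  deltas:
    - [[-0.1065, 0.07, 0, 0, 0], [-0.1065, 0.07, 0, 0, 0], [-0.1065, 0.07, 0, 0, 0], [-0.1065, 0.07, 0, 0, 0], [-0.1065, 0.07, 0, 0, 0]]

```text
clock: 1.8
position: [0.5286, -0.0994, 0.2388]
ee_rot: [-0.001, 0.749, 0.662, -0.0]
contact_force: [0.5, 1.1, -0.3]
width: 0.0426
gripper_force: 0.0
```

```bash
cat >> h.py <<'E'
c=np.array([.52976,.0589]);jx=np.array([.12389,.9923]);jy=np.array([-jx[1],jx[0]])
def where():
    s,R=tool();d=s["position"][:2]-c
    print("TCP jig",round(d@jx,4),round(d@jy,4),"z",s["position"][2].round(4),"w",round(s["width"],3),"yaw",np.degrees(np.arctan2(R[1,0],R[0,0])-np.arctan2(jx[1],jx[0])).round(2),"tilt",R[2].round(3),"t",s["clock"],"F",s["contact_force"].round(1))
E
python3 -c "from h import *;where()"
```

```text
TCP jig -0.1572 -0.0185 z 0.2388 w 0.043 yaw 0.06 tilt [ 0.001 -0.002 -1.   ] t 1.8 F [ 0.5  1.1 -0.3]
```

Emit:
move_arm:
  deltas:
    - [[0, 0, 0.05, 0, 0], [0, 0, 0.1, 0, 0], [0, 0, 0.15, 0, 0], [0, 0, 0.2, 0, 0], [0, 0, 0.23, 0, 0], [0, 0, 0.25, 0, 0], [0, 0, 0.262, 0, 0], [0, 0, 0.271, 0, 0], [0, 0, 0.271, 0, 0]]

```text
clock: 2.7
position: [0.5292, -0.0995, 0.0224]
ee_rot: [-0.0, 0.749, 0.662, -0.0]
contact_force: [0.7, 1.0, -0.7]
width: 0.043
gripper_force: 0.0
```

```bash
python3 - <<'E'
from h import *
where()
im=np.hstack([manip.get_image("scene")[100:260,150:330],manip.get_image("top")[130:290,180:360]])
cv2.imwrite("pics/a.png",cv2.resize(im[:,:,::-1],None,fx=2.2,fy=2.2))
E
```

```text
TCP jig -0.1573 -0.019 z 0.0224 w 0.043 yaw 0.1 tilt [ 0.    -0.001 -1.   ] t 2.7 F [ 0.7  1.  -0.7]
```

View pics/a.png

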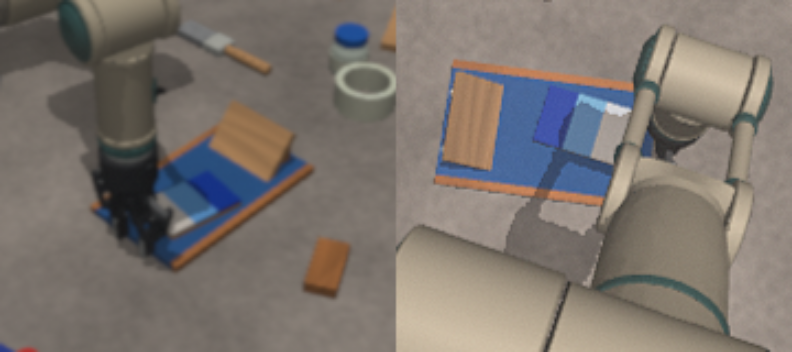

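The fingers stand behind the white end, clear of everything else. The first push comes next.

Emit:
move_arm:
  deltas:
    - [[0.0125, 0, 0, 0, 0], [0.025, 0, 0, 0, 0], [0.0375, 0, 0, 0, 0], [0.05, 0, 0, 0, 0], [0.0625, 0, 0, 0, 0], [0.075, 0, 0, 0, 0], [0.0875, 0, 0, 0, 0], [0.1, 0, 0, 0, 0], [0.11, 0, 0, 0, 0], [0.12, 0, 0, 0, 0], [0.125, 0, 0, 0, 0], [0.125, 0, 0, 0, 0]]

```text
clock: 4.0
position: [0.5418, -0.0008, 0.0225]
ee_rot: [0.0, 0.749, 0.662, -0.0]
contact_force: [-0.6, -1.1, 0.3]
width: 0.0425
gripper_force: 0.5
```

```bash
python3 - <<'E'
from h import *
where()
im=np.hstack([manip.get_image("scene")[100:260,150:330],manip.get_image("top")[130:290,180:360]])
cv2.imwrite("pics/b.png",cv2.resize(im[:,:,::-1],None,fx=2.2,fy=2.2))
E
```

```text
TCP jig -0.0578 -0.0194 z 0.0225 w 0.042 yaw 0.08 tilt [-0. -0. -1.] t 4.0 F [-0.6 -1.1  0.3]
```

View pics/b.png

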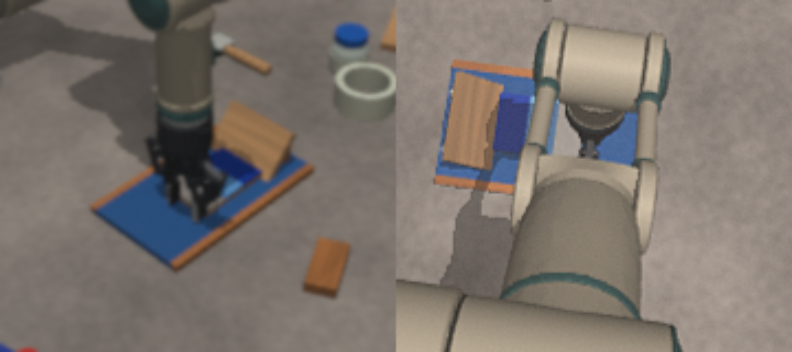

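The plaque has squared up with the jig and its dark end is at the toe. I keep pushing so it rides up the slope.

Emit:
move_arm:
  deltas:
    - [[0.009, 0, 0, 0, 0], [0.018, 0, 0, 0, 0], [0.027, 0, 0, 0, 0], [0.036, 0, 0, 0, 0], [0.045, 0, 0, 0, 0], [0.054, 0, 0, 0, 0], [0.06, 0, 0, 0, 0], [0.06, 0, 0, 0, 0]]

```text
clock: 4.9
position: [0.5479, 0.0475, 0.0225]
ee_rot: [-0.0, 0.749, 0.662, 0.0]
contact_force: [-0.1, -0.3, -0.3]
width: 0.0425
gripper_force: 0.0
```

```bash
python3 - <<'E'
from h import *
where()
im=np.hstack([manip.get_image("scene")[100:260,150:330],manip.get_image("top")[130:290,180:360]])
cv2.imwrite("pics/c.png",cv2.resize(im[:,:,::-1],None,fx=2.2,fy=2.2))
E
```

```text
TCP jig -0.009 -0.0194 z 0.0225 w 0.042 yaw 0.08 tilt [ 0.001  0.    -1.   ] t 4.9 F [-0.1 -0.3 -0.3]
```

View pics/c.png

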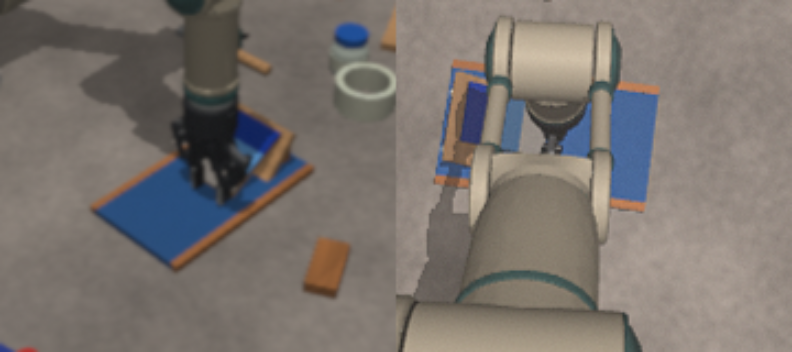

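It is riding up well, with the dark end on the slope in both views.

Emit:
move_arm:
  deltas:
    - [[0.009, 0, 0, 0, 0], [0.018, 0, 0, 0, 0], [0.027, 0, 0, 0, 0], [0.036, 0, 0, 0, 0], [0.045, 0, 0, 0, 0], [0.054, 0, 0, 0, 0], [0.06, 0, 0, 0, 0], [0.066, 0, 0, 0, 0], [0.07, 0, 0, 0, 0], [0.07, 0, 0, 0, 0]]

```text
clock: 6.0
position: [0.5547, 0.1026, 0.0225]
ee_rot: [-0.0, 0.749, 0.662, 0.0]
contact_force: [0.1, -0.2, 0.8]
width: 0.0428
gripper_force: 0.0
```

```bash
python3 -c "from h import *;where()"
```

```text
TCP jig 0.0465 -0.0194 z 0.0225 w 0.043 yaw 0.06 tilt [ 0.  0. -1.] t 6.0 F [ 0.1 -0.2  0.8]
```

Emit:
move_arm:
  deltas:
    - [[-0.02, 0, 0, 0, 0], [-0.06, 0, 0, 0, 0], [-0.09, 0, 0, 0, 0], [-0.09, 0, -0.06, 0, 0], [-0.09, 0, -0.12, 0, 0], [-0.09, 0, -0.18, 0, 0], [-0.09, 0, -0.24, 0, 0], [-0.09, 0, -0.28, 0, 0], [-0.12, -0.1, -0.28, 0, 0], [-0.18, -0.1, -0.28, 0, 0], [-0.22, -0.1, -0.28, 0, 0], [-0.22, -0.1, -0.28, 0, 0]]

```text
clock: 7.2
position: [0.4511, -0.0678, 0.2469]
ee_rot: [0.001, 0.752, 0.66, -0.001]
contact_force: [0.8, 0.3, -0.7]
width: 0.0427
gripper_force: 0.0
```

```bash
python3 - <<'E'
from h import *
where()
im=np.hstack([manip.get_image("scene")[100:260,150:330],manip.get_image("top")[130:290,180:360]])
cv2.imwrite("pics/d.png",cv2.resize(im[:,:,::-1],None,fx=2.2,fy=2.2))
E
```

```text
TCP jig -0.1355 0.0624 z 0.2469 w 0.043 yaw -0.33 tilt [-0.004  0.    -1.   ] t 7.2 F [ 0.8  0.3 -0.7]
```

View pics/d.png

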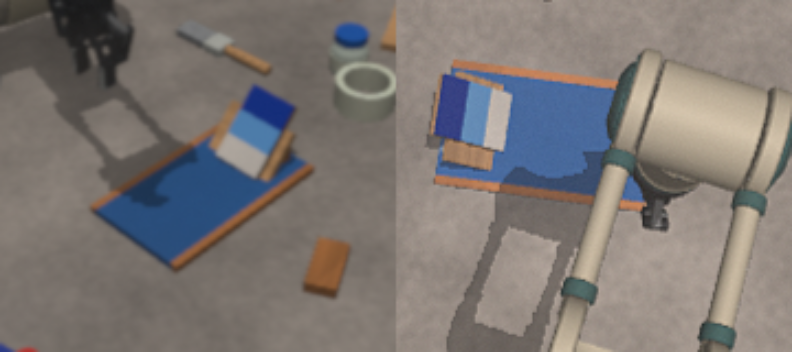

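The plaque leans on the stop, painted face towards the board and white end at the toe. I move around behind the stop.

Emit:
move_arm:
  deltas:
    - [[0.42, 0.1, 0, 0, 0], [0.42, 0.1, 0, 0, 0], [0.42, 0.1, 0, 0, 0], [0.42, 0.1, 0, 0, 0], [0.42, 0.1, 0, 0, 0], [0.42, 0.1, 0, 0, 0], [0.42, 0.1, 0, 0, 0], [0.42, 0.1, 0, 0, 0], [0.42, 0.1, 0, 0, 0], [0.42, 0.1, 0, 0, 0], [0.42, 0.1, 0, 0, 0], [0.42, 0.1, 0, 0, 0]]

```text
clock: 8.5
position: [0.5741, 0.2598, 0.2469]
ee_rot: [0.0, 0.75, 0.662, 0.0]
contact_force: [0.2, 0.6, -0.3]
width: 0.0426
gripper_force: 0.0
```

```bash
python3 -c "from h import *;where()"
```

```text
TCP jig 0.2048 -0.0191 z 0.2469 w 0.043 yaw -0.04 tilt [ 0.  0. -1.] t 8.5 F [ 0.2  0.6 -0.3]
```

Emit:
move_arm:
  deltas:
    - [[0, 0, 0.05, 0, 0], [0, 0, 0.1, 0, 0], [0, 0, 0.14, 0, 0], [0, 0, 0.17, 0, 0], [0, 0, 0.185, 0, 0], [0, 0, 0.193, 0, 0], [0, 0, 0.193, 0, 0]]

```text
clock: 9.2
position: [0.5745, 0.2606, 0.0923]
ee_rot: [0.0, 0.75, 0.662, 0.0]
contact_force: [-0.1, 1.3, -0.3]
width: 0.0431
gripper_force: 0.0
```

```bash
python3 - <<'E'
from h import *
where()
im=np.hstack([manip.get_image("scene")[80:240,170:350],manip.get_image("top")[130:290,130:310]])
cv2.imwrite("pics/e.png",cv2.resize(im[:,:,::-1],None,fx=2.2,fy=2.2))
E
```

```text
TCP jig 0.2057 -0.0195 z 0.0923 w 0.043 yaw 0.01 tilt [ 0.  0. -1.] t 9.2 F [-0.1  1.3 -0.3]
```

View pics/e.png

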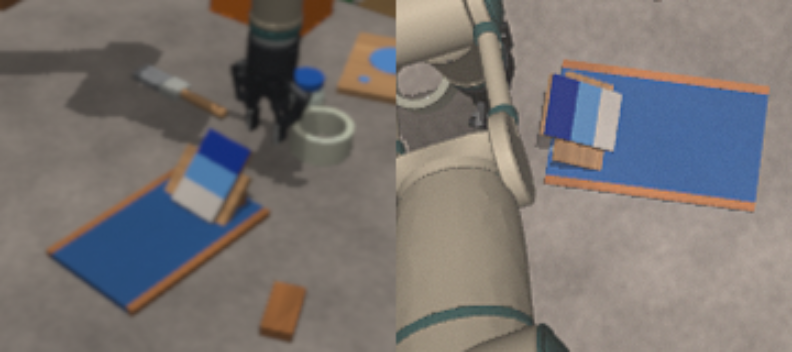

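The fingers stand behind the stop, level with the plaque's overhanging dark end and clear of the tape and jar. I push back along the arc, part way first.

Emit:
move_arm:
  deltas:
    - [[-0.03, 0, 0, 0, 0], [-0.05, 0, 0, 0, 0], [-0.06, 0, 0, 0, 0], [-0.07, 0, -0.006, 0, 0], [-0.08, 0, -0.012, 0, 0], [-0.09, 0, -0.018, 0, 0], [-0.1, 0, -0.022, 0, 0], [-0.11, 0, -0.026, 0, 0], [-0.12, 0, -0.029, 0, 0], [-0.12, 0, -0.029, 0, 0]]

```text
clock: 10.3
position: [0.5625, 0.1646, 0.1156]
ee_rot: [0.0, 0.75, 0.662, -0.0]
contact_force: [-0.1, 0.6, 0.2]
width: 0.0426
gripper_force: 0.0
```

```bash
python3 - <<'E'
from h import *
where()
im=np.hstack([manip.get_image("scene")[80:240,170:350],manip.get_image("top")[130:290,130:310]])
cv2.imwrite("pics/f.png",cv2.resize(im[:,:,::-1],None,fx=2.2,fy=2.2))
E
```

```text
TCP jig 0.1089 -0.0194 z 0.1156 w 0.043 yaw -0.02 tilt [-0.  0. -1.] t 10.3 F [-0.1  0.6  0.2]
```

View pics/f.png

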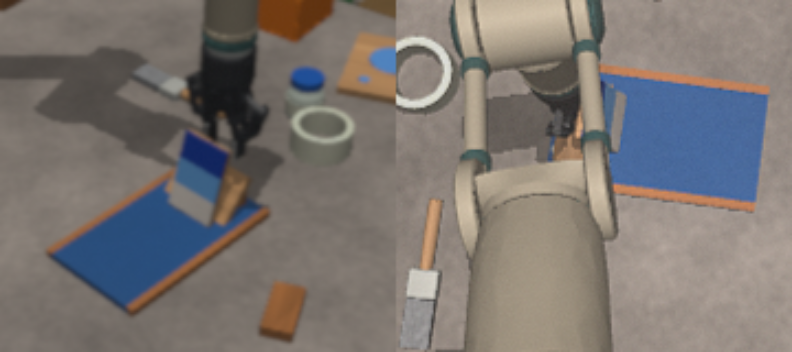

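The plaque is now steep and its white end has stayed at the toe. I push it past upright.

Emit:
move_arm:
  deltas:
    - [[-0.01, 0, -0.002, 0, 0], [-0.02, 0, -0.004, 0, 0], [-0.03, 0, -0.005, 0, 0], [-0.04, 0, -0.005, 0, 0], [-0.05, 0, -0.005, 0, 0], [-0.06, 0, -0.005, 0, 0], [-0.07, 0, -0.005, 0, 0], [-0.08, 0, -0.005, 0, 0], [-0.08, 0, -0.005, 0, 0]]

```text
clock: 11.3
position: [0.5545, 0.101, 0.1193]
ee_rot: [0.0, 0.75, 0.662, -0.0]
contact_force: [0.5, -0.1, -0.3]
width: 0.0429
gripper_force: 0.0
```

Emit:
move_arm:
  deltas:
    - [[0, 0, -0.06, 0, 0], [0, 0, -0.12, 0, 0], [0.06, 0, -0.18, 0, 0], [0.12, 0, -0.18, 0, 0], [0.18, 0, -0.18, 0, 0], [0.24, 0.06, -0.18, 0, 0], [0.3, 0.0, -0.18, 0, 0], [0.3, 0.0, -0.18, 0, 0], [0.3, 0.0, -0.18, 0, 0]]

```text
clock: 12.2
position: [0.5827, 0.3443, 0.2626]
ee_rot: [-0.001, 0.748, 0.664, -0.0]
contact_force: [-0.1, -0.8, 0.3]
width: 0.0427
gripper_force: 0.0
```

```bash
python3 - <<'E'
from h import *
where()
im=np.hstack([manip.get_image("scene")[80:240,150:330],manip.get_image("top")[130:290,130:310]])
cv2.imwrite("pics/g.png",cv2.resize(im[:,:,::-1],None,fx=2.2,fy=2.2))
E
```

```text
TCP jig 0.2898 -0.0172 z 0.2626 w 0.043 yaw 0.31 tilt [ 0.002 -0.002 -1.   ] t 12.2 F [-0.1 -0.8  0.3]
```

View pics/g.png

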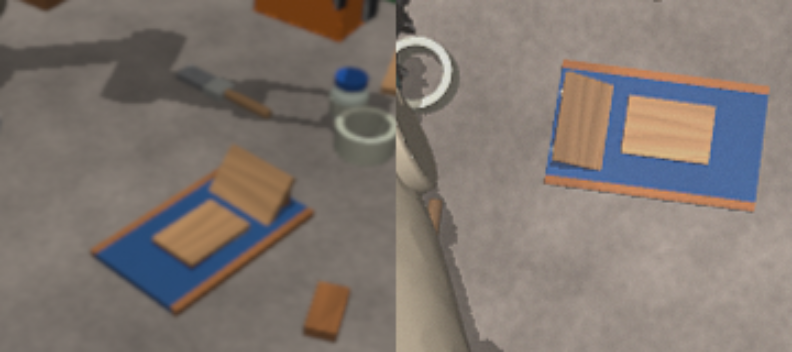

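The plaque lies flat on the board, bare wood up and about 10 mm in front of the toe. The bystanders are untouched, so I hand it in.

```bash
python3 -c "
from rig import manip
print(manip.sign_off())"
```

```text
the job is handed in; nothing more can be done
None
```

The job is handed in at about 12 s on the robot's clock: the plaque leaned on the stop, was flipped from behind, and lies flat on the blue board, bare wood up; no bystander was touched, and no verdict was shown.

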